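# Draw the chisel tray out from under the bench rack with the pull hook

## Task

Take the pull hook from its rest, hook it behind the front wall of the chisel tray far under the slatted rack, and drag the tray towards you with the hook alone until its whole front edge is flush against the stop batten, wherever that is clamped. Snug it up with a firm but gentle pull (about a kilogram's worth, 10 N, on the batten) kept up for about a second, without banging it or pulling more than about twice that hard. Then unhook, lay the hook back in its rest and let go, leaving the chisels in the tray and everything else on the bench where it was.

Things in the scene. Friction and masses are not known exactly. Their poses are not given: they have to be found in the camera images.
- rack: Low fixed rack, roof of five slats on four posts. Origin on the bench before it, midway across; x points level into it, y left, z up. Roof: x 100 to 350, y +-185 mm, underside 150 mm up (side rails 126 mm), timber on it to 194 mm. Posts: 25 mm, x 115 and 335, y +-168 mm. The stop batten's rear face stands anywhere from x 0 to 40 mm: not measured, find it by feel.
- pin (a joint): How far (m) a small damped brass spring pin (10 mm thick, about 1 N) in mid-batten, rear face, is pushed in: 0 free, standing 6 mm proud; 0.006 when the tray just bears on the batten's whole face, more as the rubber facing yields (8 N/mm). Batten: dark wood, 300 mm long (along the rack's y), 30 mm thick, 40 mm high, clamped in front of the rack, parallel to its y.
- tray: Loose open wooden tray 150 mm deep (x, to its rear) by 220 mm wide (y), 50 mm high. Origin at the centre of its underside. Walls 8 mm, floor 6 mm; front wall outside at x -75 mm. Divider 35 mm high at x -3 to 3 mm: the front compartment (x -67 to -3, y -102 to 102 mm) is empty, the rear holds two chisels. Some 0.7 kg in all; mass and friction vary, dragging takes 2 to 7 N.
- tray_front (a point): Middle of the tray's front wall, on its top edge, at mid-thickness (4 mm from the outside and the inside). It starts about 160 to 200 mm from the rack's origin, the tray turned up to 0.13 rad to the rack; pulled here it squares itself on the batten. The hand must not touch the tray.
- hook_grip (a point): Centre of the pull hook's flat-sided wooden handle: 130 mm long (x), 22 mm wide (y, grasp across this), 26 mm high (z). x points along the tool to the hook. A 9 mm steel rod runs on along the handle's axis to 215 mm ahead of this point and there turns straight down (-z) to 54.5 mm below it. Tool 0.17 kg, balance about 40 mm ahead of this point.
- hook_tip (a point): Lowest point of the hook's down-turned end (9 mm thick): 215 mm ahead of and 54.5 mm below the handle's centre.
- rest_seat (a point): Where the handle's centre lies in the rest, 75 mm above the bench; x along the tool to the hook, z up. The fixed wooden rest: base 150 x 70 x 12 mm, two forks 16 mm thick, 54 mm to either side of this point along x. The handle lies on them 62 mm up, between cheeks 33 mm apart that lean out, to 77 mm up. 92 mm of handle is free between the forks.
- chisel_a: Carving chisel 175 mm long lying across the tray's rear compartment; stays in the tray. Origin at its underside near the middle.
- chisel_b: A second chisel beside it, the same.
- mallet: Bystander: turned wooden carver's mallet standing on its head, 90 mm wide, 255 mm high. Origin under its centre.
- oilstone: Bystander: sharpening stone in a wooden box, 160 by 62 by 36 mm. Origin under its centre.
- wax_tin: Bystander: round flat tin, 72 mm across, 30 mm high. Origin under its centre.
- gouge: Bystander: carving tool like the chisels, lying on the bench. Origin at its underside near the middle.
- brush_jar: Bystander: terracotta cup, 72 mm across, 90 mm high. Origin under its centre.
- offcut: Bystander: block of wood 110 by 45 by 30 mm. Origin under its centre.
There are look-alikes about, which are no part of the job. Of the things like the part that bears rest_seat, leave any that is pink or turquoise; of the rest the larger one is meant.

How it is judged:
By the outcome, as a careful person would: the job done as asked, in the order asked, and still so for the second after the job is handed in, with the robot touching nothing.
It also fails if it takes over 72 s, if anything falls off the work surface, if the arm or the gripper's body presses on something with over 40 N, if the wrist force passes 120 N, or if a joint passes its speed limit or range.

## Robot

A 6-joint arm with a two-finger parallel gripper is mounted at the origin on the work surface. World frame = base frame: x ahead of the robot, y to its left, z up, the work surface at z = 0. Lengths are in m, angles in rad, forces in N, time in s.
With the tool pointing down it reaches from about 0.35 to 0.975 m from the base axis. Payload 7.1 kg.
Tool frame: the origin (TCP) lies midway between the tips of the shut fingers; the grasp point (between the pads) lies 19 mm behind it; z points along the fingers, x is the direction in which the jaws open and shut, and the axes are right-handed (so a half turn about z gives the same grasp; the last joint's range is limited). The gripper opens to 88 mm and grips with 3 to 60 N. Pads are 20 mm wide; open, the fingers measure 115 mm over their backs; the gripper's body (75 mm by 178 mm) begins 61 mm behind the grasp point.
Start: joints at [1.292, 0.423, 1.63, -0, 1.089, -0.019], TCP at [0.161, 0.604, 0.223] pointing down, gripper open.
Joint ranges: [-3, 3], [-0.9, 2.11], [0.09, 2.58], [-1.31, 4.45], [0.11, 2.69], [-2.54, 2.54]. Speed limits (rad/s): [2.39, 2.39, 3.01, 3.14, 3.14, 3.14].

## Interface

Orientations are given as a unit quaternion [w, x, y, z].
In Python, from station import move_pose, movel, movej, command_gripper, wait, inverse_kinematics, read_camera, camera_info, MotionError, job_done, get_time, get_joint_pos, get_qvel, get_effort, get_tcp_pos, get_ee_rot, get_ft_force, get_ft_torque, get_grip_width gives the robot as it stands. Calls block until the motion is done:
- move_pose(position, orientation): joint-space move of the TCP to a pose.
- movel(position, frame=None, v=0.15, until_force=None): straight line of the TCP; frame=None keeps the orientation; v is the mean speed in m/s. With until_force (N) it stops when the force on the tool has changed by that much, and returns True; else False.
- movej(angles): joint-space move.
- command_gripper(opening): opening from 0.0 (shut) to 1.0 (fully open); the grip force is fixed at half the most; returns when the fingers have stopped.
- wait(seconds).
- inverse_kinematics(position, orientation): joint angles nearest the present ones, or None.
- read_camera(name): name is "side" or "top" or "wrist"; returns the picture (420x560x3 uint8, red, green, blue); there is no depth.
- camera_info(name): a dict with "intrinsics" (3x3 intrinsics, pixels), "T" (4x4, takes a point from camera to world coordinates); the wrist camera has in their place "tool_from_camera" (4x4, takes a point from camera to tool coordinates, whose origin is the TCP and whose axes are the tool frame's). Camera axes: x right, y up, looking along -z (the intrinsics and any distortion apply to the point x, -y, -z); pixel columns grow to the right and rows downward; lengths in m; the calibration is good to about 2 mm. A picture is of the moment at which its call begins: read the wrist's pose just before it. camera_info takes no time and is no camera call.
A pose or a line that the arm cannot do raises MotionError and nothing moves.
- job_done(): hands the job in, once; it reports no verdict.
Readings, each from a call of its own:
- get_time(): time.
- get_joint_pos(): joint angles.
- get_qvel(): joint speeds.
- get_effort(): joint torques, N m.
- get_tcp_pos(): TCP position.
- get_ee_rot(): TCP orientation.
- get_ft_force(): force on the tool from outside, world axes, zero at the start.
- get_ft_torque(): the same for the moment, N m.
- get_grip_width(): opening from 0.0 (shut) to 1.0 (fully open).
Only numpy, scipy, OpenCV 4.12 (cv2) and the standard library are available. Lean on these libraries where they do the work, as an engineer would, in place of code of your own. Each camera call takes 0.05 s, during which the arm holds its last target. There are 200 camera calls.

## Working session

There is one attempt and no reset: what is moved stays moved. The work goes in short steps, each a Python script; the robot and the scene stay as the last script left them, time stands still between calls to the robot, and variables do not carry over. Pictures are saved under pics/ and viewed, about 8 in all and at most 12, crops included, and the job is handed in when it is done.

```bash
ls; mkdir -p pics; python3 - <<'E'
from station import *
import cv2,numpy as np
np.set_printoptions(precision=4,suppress=True)
for n in ["top","side","wrist"]:
    im=read_camera(n); cv2.imwrite(f"pics/{n}0.png",im[:,:,::-1]); print(n,camera_info(n))
print(get_time(),get_ee_rot(),get_tcp_pos(),get_ft_force())
E
```

```text
pics
top {'intrinsics': array([[532.7984,   0.    , 284.497 ],
       [  0.    , 532.7984, 219.8154],
       [  0.    ,   0.    ,   1.    ]]), 'T': array([[ 0.0303,  0.999 , -0.034 ,  0.4563],
       [-0.9995,  0.0302, -0.0028, -0.0469],
       [-0.0017,  0.034 ,  0.9994,  1.8787],
       [ 0.    ,  0.    ,  0.    ,  1.    ]])}
side {'intrinsics': array([[492.6337,   0.    , 282.4985],
       [  0.    , 492.6337, 215.2681],
       [  0.    ,   0.    ,   1.    ]]), 'T': array([[-0.9733,  0.1617, -0.1626,  0.3363],
       [-0.2293, -0.6834,  0.6931,  0.8067],
       [ 0.0009,  0.7119,  0.7023,  0.9508],
       [ 0.    ,  0.    ,  0.    ,  1.    ]])}
wrist {'intrinsics': array([[354.2949,   0.    , 278.4189],
       [  0.    , 354.2949, 209.071 ],
       [  0.    ,   0.    ,   1.    ]]), 'tool_from_camera': array([[ 1.    , -0.0008, -0.0004, -0.0003],
       [-0.0009, -0.9627, -0.2705, -0.0735],
       [-0.0002,  0.2705, -0.9627, -0.161 ],
       [ 0.    ,  0.    ,  0.    ,  1.    ]])}
0.15 [ 0.0003  0.7927  0.6096 -0.0005] [0.1604 0.6036 0.2221] [-0.9356 -0.7463 -0.6445]
```

View pics/top0.png

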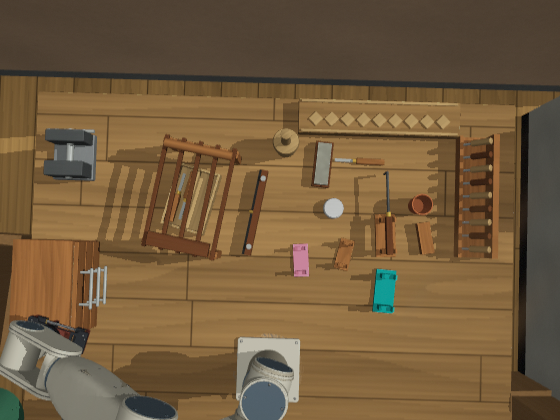

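View pics/side0.png

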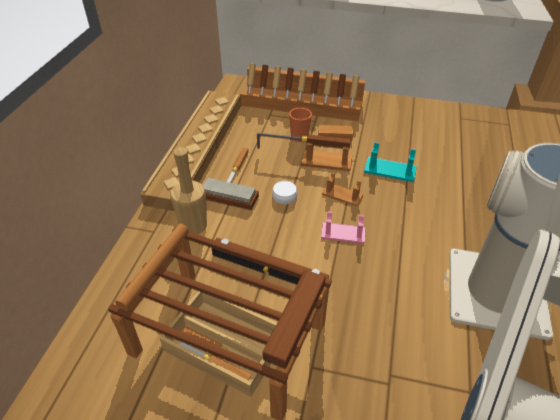

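The candidate rests in the top image are pink (300,260), turquoise (385,290), small brown (344,254) and large brown (385,236). The large brown one carries the hook, whose tip is near (387,173). I'll choose that one and check it with a close wrist view. I'll also get a wrist view of the rack.

```bash
cat > h.py <<'E'
from station import *
import cv2,numpy as np
from scipy.spatial.transform import Rotation as R
np.set_printoptions(precision=4,suppress=True)
def quat(yaw):  # tool down, tool x at yaw
    m=np.array([[np.cos(yaw),np.sin(yaw),0],[np.sin(yaw),-np.cos(yaw),0],[0,0,-1]])
    q=R.from_matrix(m).as_quat(); return [q[3],q[0],q[1],q[2]]
def rot(q): return R.from_quat([q[1],q[2],q[3],q[0]]).as_matrix()
def wristT(p,q):
    T=np.eye(4);T[:3,:3]=rot(q);T[:3,3]=p
    return T@camera_info("wrist")["tool_from_camera"]
def p2w(uv,z,K,T):
    uv=np.atleast_2d(uv).astype(float); d=np.c_[(uv[:,0]-K[0,2])/K[0,0],-(uv[:,1]-K[1,2])/K[1,1],-np.ones(len(uv))]@T[:3,:3].T
    c=T[:3,3]; return c+d*((np.asarray(z)-c[2])/d[:,2])[:,None]
def w2p(P,K,T):
    c=(np.atleast_2d(P)-T[:3,3])@T[:3,:3]
    return np.c_[K[0,2]+K[0,0]*c[:,0]/-c[:,2],K[1,2]-K[1,1]*c[:,1]/-c[:,2]]
def cam(n,name):
    p,q=get_tcp_pos(),get_ee_rot(); im=read_camera(n); cv2.imwrite(f"pics/{name}.png",im[:,:,::-1])
    i=camera_info(n); T=i["T"] if n!="wrist" else wristT(p,q)
    np.savez(f"pics/{name}.npz",K=i["intrinsics"],T=T); return im
def ld(name):
    d=np.load(f"pics/{name}.npz"); return d["K"],d["T"]
E
python3 - <<'E'
from h import *
i=camera_info("top");K,T=i["intrinsics"],i["T"]
f=lambda uv,z:print(uv,p2w(uv,[z]*len(np.atleast_2d(uv)),K,T)[:,:2].tolist())
f([[386,236],[387,173]],.075); f([[263,172],[248,254]],.04); f([[238,155],[216,254],[168,140],[147,240]],.18); f([286,141],.1)
f([[421,204],[334,208],[322,163],[360,161],[425,238]],.03)
# candidate wrist view poses: camera above target
for t,yaw in [((0.5,-0.25),np.pi/2),((0.5,-0.25),-np.pi/2),((0.5,0.25),np.pi/2),((0.5,0.25),-np.pi/2),((.5,.25),0.),((.5,.25),np.pi)]:
  for z in (.3,.4): 
    q=quat(yaw);print(t,yaw,z,inverse_kinematics([*t,z],q), wristT([*t,z],q)[:3,3])
E
```

```text
[[386, 236], [387, 173]] [[0.4731518967991572, -0.38673738635024785], [0.6870649530262729, -0.3850440053614081]]
[[263, 172], [248, 254]] [[0.6821160275780592, 0.03764688383746048], [0.39711669798426474, 0.08034358993267546]]
[[238, 155], [216, 254], [168, 140], [147, 240]] [[0.7171473171301246, 0.11300582824841662], [0.3985312144214902, 0.17250462490225082], [0.7587275159000744, 0.33907707191675773], [0.4363878972860945, 0.3939217110309108]]
[286, 141] [[0.7814650821018478, -0.038991629205014894]]
[[421, 204], [334, 208], [322, 163], [360, 161], [425, 238]] [[0.5883293977641046, -0.5140585851950905], [0.5653063168982054, -0.21240928668724515], [0.7209754331416873, -0.16637276606173956], [0.7319438189465817, -0.29849284028795753], [0.47073465617305865, -0.530454753864263]]
(0.5, -0.25) 1.5707963267948966 0.3 [-0.4849  0.2435  1.7011 -0.      1.1969 -2.0557] [ 0.4265 -0.2503  0.461 ]
(0.5, -0.25) 1.5707963267948966 0.4 [-0.4849  0.1676  1.5722 -0.      1.4018 -2.0557] [ 0.4265 -0.2503  0.561 ]
(0.5, -0.25) -1.5707963267948966 0.3 [-0.4849  0.2435  1.7011 -0.      1.1969  1.0859] [ 0.5
[... 177 characters left out ...]
  0.2435  1.7011 -0.      1.1969 -1.1284] [0.4265 0.2497 0.461 ]
(0.5, 0.25) 1.5707963267948966 0.4 [ 0.4424  0.1676  1.5722 -0.      1.4018 -1.1284] [0.4265 0.2497 0.561 ]
(0.5, 0.25) -1.5707963267948966 0.3 [ 0.4424  0.2435  1.7011 -0.      1.1969  2.0132] [0.5735 0.2503 0.461 ]
(0.5, 0.25) -1.5707963267948966 0.4 [ 0.4424  0.1676  1.5722 -0.      1.4018  2.0132] [0.5735 0.2503 0.561 ]
(0.5, 0.25) 0.0 0.3 [ 0.4424  0.2435  1.7011 -0.      1.1969  0.4424] [0.4997 0.3235 0.461 ]
(0.5, 0.25) 0.0 0.4 [ 0.4424  0.1676  1.5722 -0.      1.4018  0.4424] [0.4997 0.3235 0.561 ]
(0.5, 0.25) 3.141592653589793 0.3 None [0.5003 0.1765 0.461 ]
(0.5, 0.25) 3.141592653589793 0.4 None [0.5003 0.1765 0.561 ]
```

```bash
python3 - <<'E'
from h import *
move_pose([.57,.25,.42],quat(-.17)); wait(.2); cam("wrist","wB")
move_pose([.60,-.38,.30],quat(-np.pi/2)); wait(.2); cam("wrist","wA")
print(get_time())
for n in("wA","wB"): cv2.imwrite(f"pics/{n}x.png",cv2.resize(cv2.imread(f"pics/{n}.png"),(800,600),interpolation=cv2.INTER_CUBIC))
E
```

```text
5.0083
```

View pics/wAx.png

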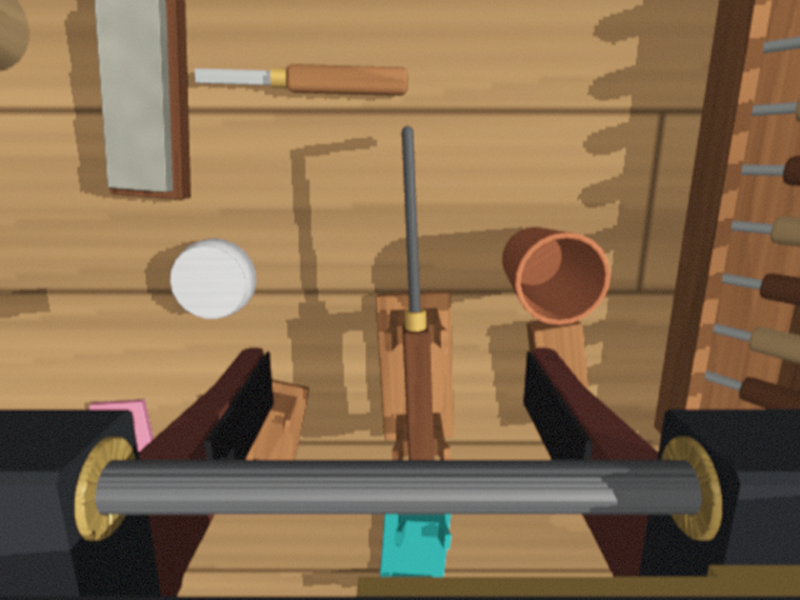

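View pics/wBx.png

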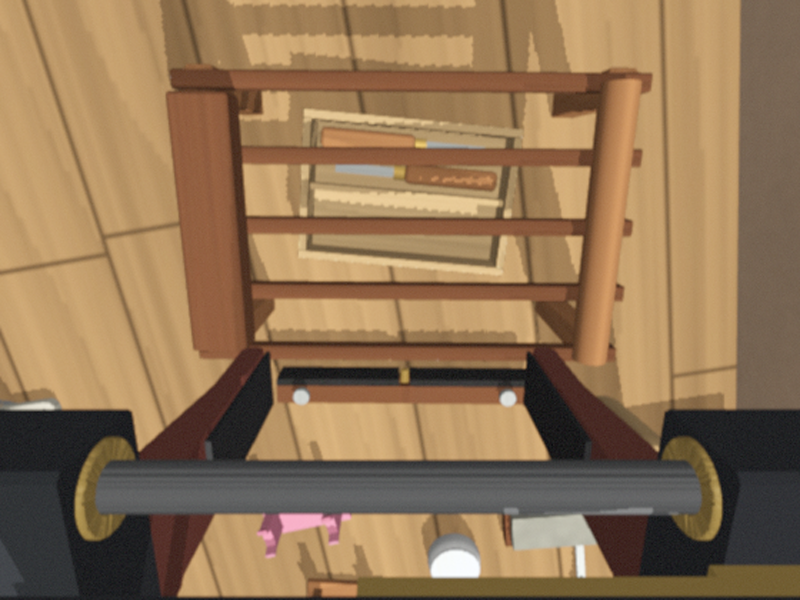

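wAx shows the large brown rest with the hook in it: ferrule (416,320), elbow (407,130). The turquoise and pink rests are separate. wBx shows the tray under the slats, with front corners at (301,254) and (500,272), the batten's rear top edge near row 384 and its pin at (404,375).

```bash
python3 - <<'E'
from h import *
s=1/1.42857
KA,TA=ld("wA");KB,TB=ld("wB")
def f(l,uv,z,K,T):
    P=p2w((np.array(uv,float)+.5)*s-.5,[z]*len(uv),K,T);print(l,P[:,:2].tolist());return P
a=f("hook elbow, rod base, handle",[[407,128],[407,133],[415,310],[416,320],[417,331],[421,460]],.079,KA,TA)
d=a[1]-a[4];print("heading",np.arctan2(d[1],d[0]))
f("rest base front corners (z .012)",[[378,294],[451,294]],.012,KA,TA)
f("fork cheeks z.077",[[388,318],[443,318],[392,420],[450,420]],.077,KA,TA)
t=f("tray FL FR RL RR",[[301,254],[500,272],[304,110],[521,130]],.05,KB,TB)
d=t[1]-t[0];print("tray heading",np.arctan2(d[1],d[0])+np.pi/2,np.linalg.norm(d),"front mid",(t[0]+t[1])/2)
b=f("batten rear top",[[278,384],[525,385]],.04,KB,TB);d=b[1]-b[0];print(np.arctan2(d[1],d[0])+np.pi/2,np.linalg.norm(d),b.mean(0))
f("batten rear bottom",[[278,368],[525,370]],.0,KB,TB)
f("pin",[[404,366]],.03,KB,TB)
for z in (.15,.165):
  r=f("slats",[[202,354],[612,357],[172,72],[651,74]],z,KB,TB)
  d=r[1]-r[0];print(np.arctan2(d[1],d[0])+np.pi/2,np.linalg.norm(d)); d=r[3]-r[2];print(np.arctan2(d[1],d[0])+np.pi/2,np.linalg.norm(d),(r[0]+r[1])/2,(r[2]+r[3])/2)
m=f("mallet",[[10,30]],.2,KA,TA)
i=camera_info("top");K,T=i["intrinsics"],i["T"]
s=1;print(p2w([[386.5,172],[388,214]],[.075]*2,K,T))
E
```

```text
hook elbow, rod base, handle [[0.6948328817462095, -0.3860478920080399], [0.6914252519166088, -0.3860713436307477], [0.5585968853830541, -0.3932979425029967], [0.550308444108835, -0.39418376247548914], [0.5410832424097566, -0.39508984313772116], [0.42369197115447055, -0.39996625503079697]]
heading 0.0599147602269047
rest base front corners (z .012) [[0.5535560266677286, -0.36152006030791434], [0.5536938623515539, -0.4286199219817482]]
fork cheeks z.077 [[0.5512863774927209, -0.3719324484765263], [0.5513762830590937, -0.4157521046721615], [0.4608514026460875, -0.3750195512210144], [0.4609513889043508, -0.4240218857868644]]
tray FL FR RL RR [[0.46427407471786425, 0.24235406265199358], [0.6705249621283714, 0.18754913766773504], [0.49856806904787415, 0.3824430897368914], [0.7075466820736261, 0.32803518752867555]]
tray heading 1.3110782360248567 0.21340807941629558 front mid [0.5674 0.215  0.05  ]
batten rear top [[0.4021761302256693, 0.09537916511909855], [0.6856257491503422, 0.04605839848923837]]
1.398519284911213 0.2877085756273168 [0.5439 0.0707 0.04  ]
batten rear bottom [[0.3938126589050952, 0.09960479389681831], [0.6952910544623045, 0.045798875820741825]]
pin [[0.5499521804578433, 0.08891777232943096]]
slats [[0.3774116624636267, 0.182369083479189], [0.7457631044010883, 0.1169711922379224], [0.41828795613909964, 0.41599952854791494], [0.7889654100506899, 0.35170450312629786]]
1.3950851609030297 0.3741118401711067
1.3990523228416643 0.3762122075801707 [0.5616 0.1497 0.15  ] [0.6036 0.3839 0.15  ]
slats [[0.38455410175152016, 0.18727218401022608], [0.7400758464883801, 0.12415210424641743], [0.4240066722897068, 0.412765270225929], [0.781773413899584, 0.3507096434159357]]
1.3950851609030297 0.3610815080423402
1.3990523228416643 0.3631087195605881 [0.5623 0.1557 0.165 ] [0.6029 0.3817 0.165 ]
mallet [[0.7314322721763733, -0.19847210956315153]]
[[ 0.6904 -0.3833  0.075 ]
 [ 0.5478 -0.3917  0.075 ]]
```

```bash
cat >> h.py <<'E'
HH=.06; G=np.array([.4754,-.397]); RO=np.array([.5438,.0455]); RH=1.398
ex=np.array([np.cos(RH),np.sin(RH)]); ey=np.array([-ex[1],ex[0]])
def tcp_for(x,y,ztip): # tip at rack x,y -> tcp, tool along rack x
    p=RO+ex*(x-.215)+ey*y; return [p[0],p[1],ztip+.0545-.019]
E
python3 - <<'E'
from h import *
q=quat(HH-np.pi/2)
move_pose([*G,.15],q); print(get_time(),get_ft_force())
movel([*G,.056],v=.1)
print(get_tcp_pos(),get_ft_force())
command_gripper(0.0); print(get_grip_width()*88,get_time(),get_ft_force(),get_ft_torque(),get_tcp_pos())
movel([*G,.20],v=.12); wait(.2); print(get_grip_width()*88,get_ft_force(),get_ft_torque(),get_time())
cam("side","s1"); cam("wrist","w1"); 
E
python3 - <<'E'
import cv2,numpy as np
a=cv2.imread("pics/s1.png")[60:300,180:460];b=cv2.imread("pics/w1.png")
cv2.imwrite("pics/v1.png",np.hstack([cv2.resize(a,(400,343)),cv2.resize(b,(400,300))[:,:] if 0 else cv2.copyMakeBorder(cv2.resize(b,(400,300)),0,43,0,0,0)]))
E
```

```text
5.8083 [ 0.9439 -0.7251  0.0429]
[ 0.4758 -0.3974  0.0566] [ 0.0214 -0.1972  1.2479]
22.282673637960734 7.925 [0.049  0.5107 0.257 ] [-0.0166  0.1878  0.0089] [ 0.4754 -0.397   0.056 ]
21.644947573946332 [-0.3525  0.1519 -0.5243] [-0.0788  0.2221  0.0115] 9.475
```

View pics/v1.png

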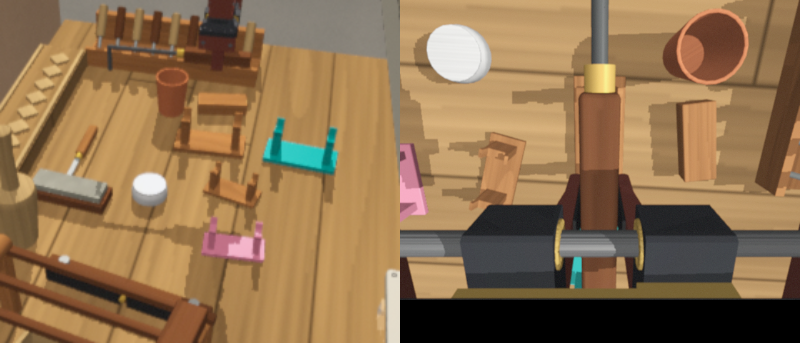

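The hook is gripped and looks level, with the elbow near (109,47) and the tip near (110,68) in the left crop. Next I'll check the tip against the model and stage in front of the rack.

```bash
python3 - <<'E'
from h import *
i=camera_info("side")
g=np.array([*G,.219]);d=np.array([np.cos(HH),np.sin(HH),0])
print("elbow,tip pred",w2p([g+.215*d,g+.215*d-[0,0,.0545]],i["intrinsics"],i["T"]))
q=quat(RH-np.pi/2)
p=tcp_for(-.03,.003,.07)
move_pose([p[0],p[1],.20],q); print(get_time())
movel(p,v=.1); wait(.1); print(get_tcp_pos()-p,get_ft_force())
cam("top","t2");cam("side","s2");cam("wrist","w2")
for n in("t2","s2"):
  K,T=ld(n); gg=np.array([p[0],p[1],p[2]+.019]);d=np.array([*ex,0])
  print(n,w2p([gg+.215*d,gg+.215*d-[0,0,.0545]],K,T))
a=cv2.imread("pics/t2.png")[130:290,180:340];b=cv2.imread("pics/s2.png")[120:280,200:360]
cv2.imwrite("pics/v2.png",np.hstack([cv2.resize(x,(400,400),interpolation=cv2.INTER_CUBIC) for x in(a,b)]))
E
```

```text
elbow,tip pred [[257.1433  91.8198]
 [257.8022 108.4316]]
10.5333
[ 0.0005 -0.0002  0.0007] [ 0.2838 -0.3078 -1.5694]
t2 [[266.9406 213.2681]
 [267.4964 214.0107]]
s2 [[276.7125 222.0483]
 [276.8764 237.7775]]
```

View pics/v2.png

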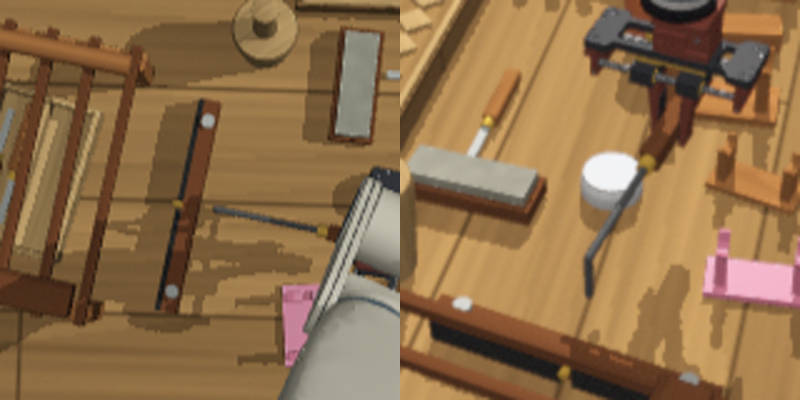

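The tip matches the model to about 1 px. Now I'll insert it, lower it with a force guard and look.

```bash
python3 - <<'E'
from h import *
movel(tcp_for(.203,.003,.07),v=.12); wait(.1); print(get_time(),get_ft_force())
print(movel(tcp_for(.203,.003,.016),v=.04,until_force=3)); wait(.1)
print(get_time(),get_ft_force(),get_tcp_pos(),tcp_for(.203,.003,.016))
cam("top","t3");cam("side","s3")
a=cv2.imread("pics/t3.png")[120:280,130:290];b=cv2.imread("pics/s3.png")[200:400,120:320]
cv2.imwrite("pics/v3.png",np.hstack([cv2.resize(x,(400,400),interpolation=cv2.INTER_CUBIC) for x in(a,b)]))
E
```

```text
14.0667 [ 0.2147  0.0826 -1.5293]
False
15.6667 [-0.5604 -0.1243 -1.3378] [0.539  0.0342 0.0517] [np.float64(0.5387814241115632), np.float64(0.0341945192029706), 0.051500000000000004]
```

View pics/v3.png

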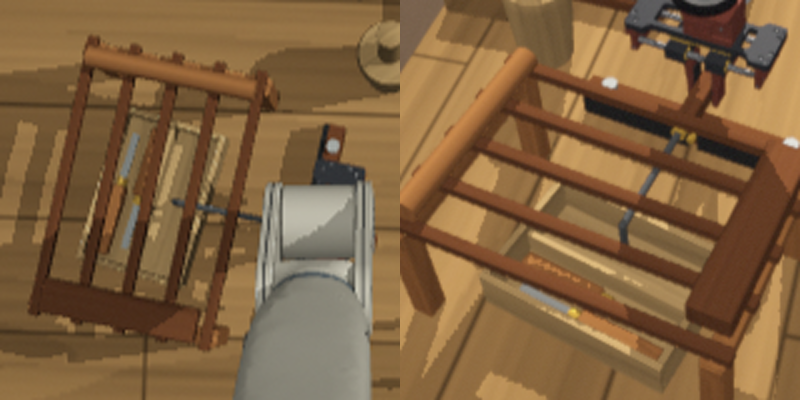

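The hook is inside the front compartment, behind the front wall. Now I'll drag.

```bash
cat >> h.py <<'E'
def fx(n=5):
    r=[]
    for _ in range(n): r.append(get_ft_force()); wait(.01)
    return float(np.mean(r,0)[:2]@ex)
E
python3 - <<'E'
from h import *
f0=fx(10); print("f0",f0,get_time())
for x in (.17,.14,.11,.085):
    h=movel(tcp_for(x,.003,.016),v=.035,until_force=14); print(x,h,round(fx()-f0,2),get_ft_torque().round(2),get_time())
    if h: break
x=.085
while x>.066 and not h:
    x-=.004; h=movel(tcp_for(x,.003,.016),v=.015,until_force=8); print(round(x,4),h,round(fx()-f0,2))
print(get_time()); cam("top","t4");cam("side","s4")
a=cv2.imread("pics/t4.png")[120:280,150:310];b=cv2.imread("pics/s4.png")[180:380,150:350]
cv2.imwrite("pics/v4.png",np.hstack([cv2.resize(x,(400,400),interpolation=cv2.INTER_CUBIC) for x in(a,b)]))
open("f0","w").write(str(f0))
E
```

```text
f0 -0.16014768548602398 15.85
0.17 False -0.06 [-0.15  0.1  -0.02] 16.9833
0.14 False 0.07 [-0.15  0.13  0.04] 18.0333
0.11 False 0.2 [-0.17  0.1  -0.06] 19.0833
0.085 False 0.07 [-0.17  0.04  0.03] 19.9917
0.081 False 2.08
0.077 False 1.44
0.073 False 0.9
0.069 False 1.19
0.065 False 1.36
22.2833
```

View pics/v4.png

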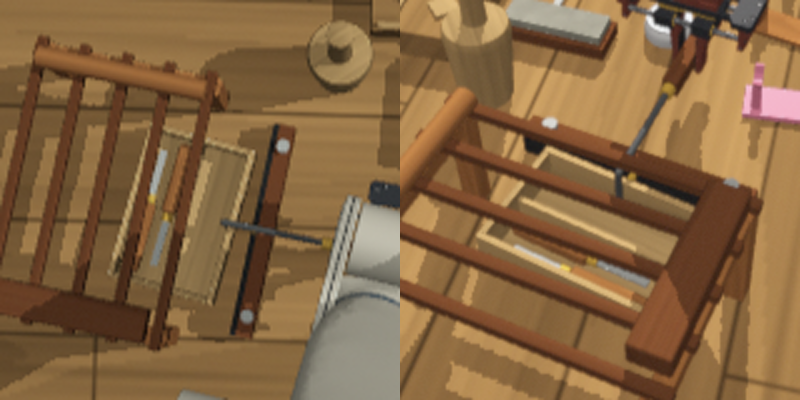

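The tray follows and its front is about 20 mm from the batten, still turned a little. I'll continue in small steps and watch the force.

```bash
python3 - <<'E'
from h import *
f0=float(open("f0").read()); x=.065; L=[]
import time
while x>.005:
    F=L[-1][1] if L else 0
    x-=.0015 if F<3.2 else .0004
    movel(tcp_for(x,.003,.016),v=.01,until_force=8); F=fx(6)-f0; a=get_tcp_pos()[:2]-RO; L.append((round(x,4),round(F,2),round(float(a@ex)+.215,4),round(get_time(),2)))
    if F>9 or get_time()>36: break
print(*L,sep="\n"); print(get_ft_force(),get_ft_torque())
E
```

```text
(0.0635, 2.45, 0.0635, 22.73)
(0.062, 2.42, 0.062, 23.08)
(0.0605, 1.93, 0.0604, 23.43)
(0.059, 1.91, 0.0589, 23.78)
(0.0575, 2.59, 0.0574, 24.13)
(0.056, 2.06, 0.0559, 24.48)
(0.0545, 2.15, 0.0544, 24.83)
(0.053, 1.9, 0.0529, 25.18)
(0.0515, 2.83, 0.0514, 25.53)
(0.05, 2.37, 0.0499, 25.88)
(0.0485, 2.24, 0.0484, 26.23)
(0.047, 3.6, 0.047, 26.58)
(0.0466, 4.62, 0.0467, 26.88)
(0.0462, 5.08, 0.0462, 27.18)
(0.0458, 4.44, 0.0458, 27.48)
(0.0454, 4.56, 0.0453, 27.78)
(0.045, 4.27, 0.045, 28.08)
(0.0446, 4.41, 0.0446, 28.38)
(0.0442, 4.47, 0.0442, 28.68)
(0.0438, 4.8, 0.0438, 28.98)
(0.0434, 4.46, 0.0434, 29.28)
(0.043, 4.6, 0.043, 29.58)
(0.0426, 4.98, 0.0426, 29.88)
(0.0422, 4.54, 0.0422, 30.18)
(0.0418, 4.73, 0.0418, 30.48)
(0.0414, 4.35, 0.0414, 30.78)
(0.041, 4.43, 0.041, 31.08)
(0.0406, 4.92, 0.0406, 31.38)
(0.0402, 6.54, 0.0404, 31.68)
(0.0398, 7.92, 0.0402, 31.98)
(0.0394, 8.67, 0.04, 32.28)
(0.039, 10.0, 0.0398, 32.58)
[ 1.6491  8.9831 -4.2531] [ 1.3804 -0.1855  0.0222]
```

A 6 mm plateau (the pin) is followed by a stiff rise, so the tray bears on the batten. Sliding friction is about 2.3 N, so I'll pull to about 12.5 N total and hold.

```bash
python3 - <<'E'
from h import *
f0=float(open("f0").read()); x=.039
while x>.0365:
    x-=.0003; movel(tcp_for(x,.003,.016),v=.01); F=fx(8)-f0; print(round(x,4),round(F,2),get_tcp_pos()[2])
    if F>12.2: break
t=get_time()
for _ in range(4): wait(.3); print("hold",round(fx(5)-f0,2))
print(get_time()-t,get_time()); cam("side","s5"); cam("top","t5")
a=cv2.imread("pics/t5.png")[120:280,150:310];b=cv2.imread("pics/s5.png")[180:340,190:350]
cv2.imwrite("pics/v5.png",np.hstack([cv2.resize(x,(400,400),interpolation=cv2.INTER_CUBIC) for x in(a,b)]))
E
```

```text
0.0387 11.45 0.0513023137131
0.0384 12.07 0.05126883551595404
0.0381 12.79 0.05124571472446836
hold 13.19
hold 12.95
hold 13.25
hold 13.28
1.3667000000000016 34.9
```

View pics/v5.png

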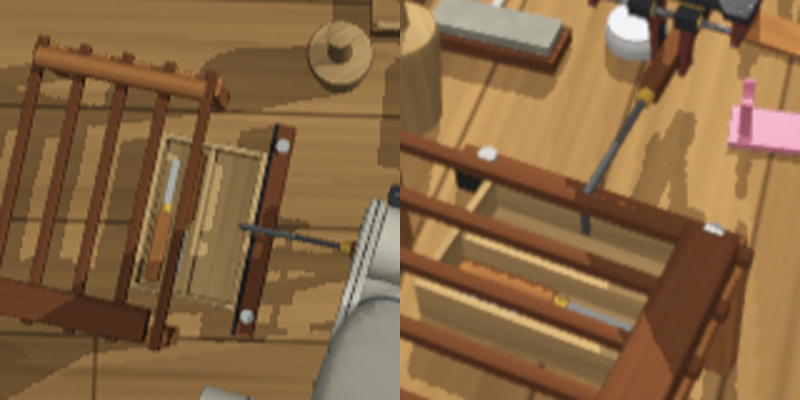

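The tray's front is parallel with and against the batten (top-view slopes 0.20 and 0.19), and about 10.5 N was held for 1.4 s. Now I'll unhook.

```bash
python3 - <<'E'
from h import *
f0=float(open("f0").read())
movel(tcp_for(.041,.003,.016),v=.01); print(round(fx()-f0,2))
movel(tcp_for(.058,.003,.016),v=.04); print(round(fx()-f0,2))
movel(tcp_for(.058,.003,.075),v=.08); 
movel(tcp_for(-.04,.003,.085),v=.15); p=tcp_for(-.04,.003,.085)
movel([p[0],p[1],.20],v=.15); 
q=quat(HH-np.pi/2)
move_pose([*G,.20],q); wait(.2); print(get_time(),get_ft_force(),get_ft_torque(),get_grip_width()*88)
cam("side","s6");cam("top","t6")
K,T=ld("s6");g=np.array([*G,.219]);d=np.array([np.cos(HH),np.sin(HH),0])
print("elbow,tip pred",w2p([g+.215*d,g+.215*d-[0,0,.0545]],K,T))
a=cv2.imread("pics/s6.png");A=cv2.imread("pics/t6.png")
cv2.imwrite("pics/v6.png",np.hstack([cv2.resize(a[70:150,230:330],(500,400),interpolation=cv2.INTER_CUBIC),cv2.resize(A[140:280,160:265],(300,400),interpolation=cv2.INTER_CUBIC)]))
E
```

```text
1.41
0.14
39.65 [-0.2325  0.6989 -1.518 ] [ 0.006   0.2306 -0.0052] 21.802889911642108
elbow,tip pred [[257.1433  91.8198]
 [257.8022 108.4316]]
```

View pics/v6.png

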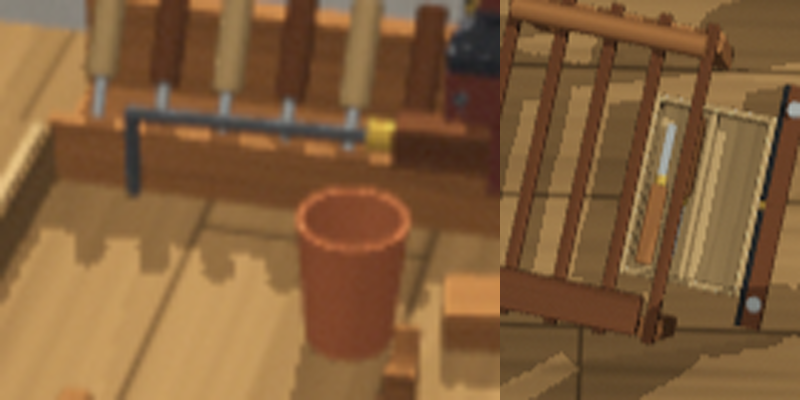

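```bash
python3 - <<'E'
from h import *
movel([*G,.085],v=.12)
print(movel([*G,.056],v=.03,until_force=4),get_tcp_pos(),get_ft_force())
command_gripper(0.7); wait(.2); movel([*G,.16],v=.12)
move_pose([.45,-.1,.35],quat(-np.pi/2)); wait(.5); print(get_time(),get_grip_width())
cam("side","s7");cam("top","t7")
def ph(a,b,r): 
    A,B=[cv2.imread(f"pics/{n}.png",0)[r[1]:r[3],r[0]:r[2]].astype(np.float32) for n in(a,b)]
    return cv2.phaseCorrelate(A,B,cv2.createHanningWindow(A.shape[::-1],cv2.CV_32F))
print("tray s5-s7",ph("s5","s7",(215,275,260,335)),"t5-t7",ph("t5","t7",(205,175,250,240)),"hook s0-s7")
cv2.imwrite("pics/side0b.png",cv2.imread("pics/side0.png"))
a=cv2.imread("pics/s7.png");o=cv2.imread("pics/side0.png");A=cv2.imread("pics/t7.png")
print("hook side",[cv2.phaseCorrelate(*[cv2.cvtColor(i,6)[120:185,245:365].astype(np.float32) for i in(o,a)])])
cv2.imwrite("pics/v7.png",np.hstack([cv2.resize(a,(500,375)),cv2.resize(A[150:270,180:276],(300,375),interpolation=cv2.INTER_CUBIC)]))
E
```

```text
True [ 0.4751 -0.3968  0.056 ] [-0.238   0.1062  5.7728]
45.6083 0.6990267787256683
tray s5-s7 ((0.19702503514266922, -0.00923044248057181), 0.9329848999447293) t5-t7 ((0.25916832525865985, -0.520032285143067), 0.521357226960453) hook s0-s7
hook side [((0.02145786462706667, 0.03949566856177), 0.8743572534234435)]
```

View pics/v7.png

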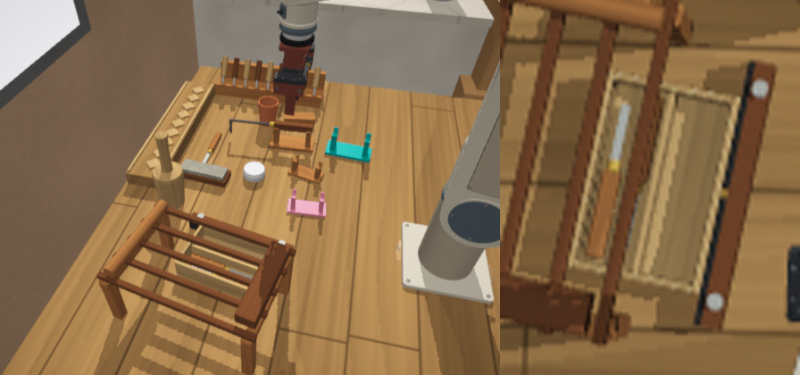

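The hook is back in its rest, with its image matching the start to within 0.04 px. I'll use one last picture, with the wrist camera straight above the batten, to check that the tray is flush.

```bash
python3 - <<'E'
from h import *
b=RO+ex*.028; p=b-.0735*ex
move_pose([p[0],p[1],.27],quat(RH-np.pi/2)); wait(.2); cam("wrist","w8"); print(get_time())
K,T=ld("w8"); print(T[:3,3])
c=w2p([[*b,.04]],K,T)[0]; print(c)
# predicted px of batten rear line at z=.04 and tray front line at z=.05
for y in(-.1,.1): print(w2p([[*(b+ey*y),.04],[*(b+ey*y),.05]],K,T).tolist())
im=cv2.imread("pics/w8.png"); r=int(c[1])
cv2.imwrite("pics/v8.png",cv2.resize(im[max(0,r-65):r+85,140:420],(800,429),interpolation=cv2.INTER_CUBIC)); print(max(0,r-65))
E
```

```text
47.0417
[0.549  0.0727 0.4315]
[277.5411 109.4404]
[[371.5220752245209, 109.40528748893674], [373.97445110937485, 109.39591398174109]]
[[183.5050819069852, 109.4754385055051], [181.0278168217992, 109.46789921038977]]
44
```

View pics/v8.png

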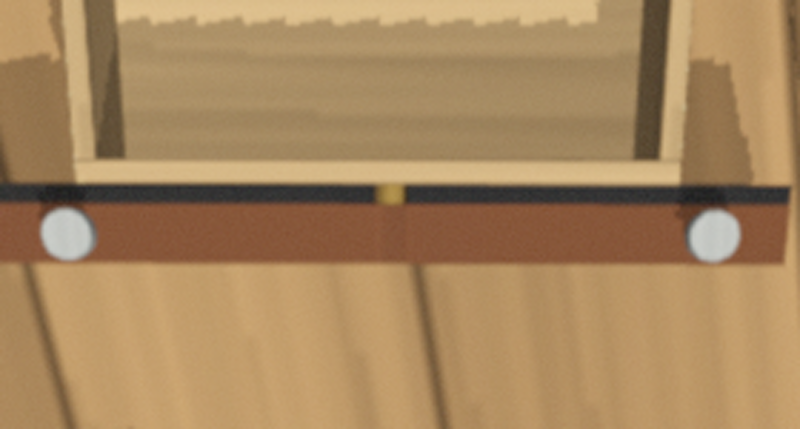

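```bash
python3 -c "
from station import *
job_done(); print(get_time())"
```

```text
the job is handed in; nothing more can be done
the job is handed in; nothing more can be done
```

The tray is flush on the stop batten, the hook is back in its rest, and the job was handed in at about 47 s of the 72 s allowed.

**What I did:** I took the hook from the large brown rest, lowered it behind the tray's front wall and dragged the tray with the hook alone. The force showed the spring pin's 6 mm of travel and then the rubber facing. The batten's rear face came out at about x 28 mm from the rack's origin. I held a total pull of about 13 N for 1.4 s. Sliding friction was about 2.3 N, so roughly 10.5 N was on the batten; that figure is inferred, not measured directly. I then unhooked, laid the hook back and let go.

**Last checks:**
- **Tray:** a wrist picture from above shows no gap along the whole front edge, square to the batten, with the pin pressed in.
- **Hook:** in the side camera it matches its starting position to 0.04 px.
- **Chisels and bystanders:** one chisel shows in the rear compartment in the last views and both were there mid-drag. The bystanders look unmoved, checked by eye only.

**One disagreement:** the image match of the tray between the pull and after release gave 0.2 px in the side camera, but a low-confidence 0.6 px (about 2 mm) in the top camera. I put that down to shadows, since the close view showed no gap.

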